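# Power-test the repaired night light

## Robot

A 6-joint arm with a two-finger parallel gripper is mounted at the origin on the work surface. World frame = base frame: x ahead of the robot, y to its left, z up, the work surface at z = 0. Lengths are in mm, angles in rad, forces in N, time in s.
With the tool pointing down it reaches from about 400 to 925 mm from the base axis. Payload 12.5 kg.
Tool frame: the origin (TCP) lies at the centre of the arm's flange, where the gripper is bolted on; the fingertips stand 190 mm ahead of it and the grasp point (between the pads) lies 171 mm ahead of it; z points along the fingers, y is the line along which they close (so a half turn about z gives the same grasp; the last joint's range is limited). The gripper opens to 95 mm and grips with 3 to 60 N. Pads are 20 mm wide; open, the fingers measure 119 mm over their backs; the gripper's body (75 mm by 180 mm) begins 59 mm behind the grasp point.
Start: joints at [-1.239, 0.491, 1.559, -0, 1.092, -0.106], TCP at [264.986, -566.045, 404.761] pointing down, gripper open.
Joint ranges: [-3.1, 3.1], [-0.84, 2.19], [0.05, 2.79], [-1.13, 4.28], [0.06, 2.93], [-2.69, 2.69]. Speed limits (rad/s): [2.22, 2.22, 2.79, 3.14, 3.14, 3.14].

## Interface

Orientations are given as [roll, pitch, yaw] about the fixed x, y, z axes, in that order (R = Rz(yaw) Ry(pitch) Rx(roll)).
In Python, from cell import env, read_camera, search_frame, cut_out gives the robot as it stands. The module is installed in compiled form; this text tells all that it offers.
- The arm moves only by the tool move_arm, never from a script. Its argument "commands" is a list of rows, each a list of 3 entries, a list of its own where there are three numbers: the shift along the world's x, y, z normalised to -1 to 1, where 1 is 0.03 m, then the turn about the world's z normalised to -1 to 1, where 1 is 0.08 rad, then the opening, from -1 (shut) to 1 (fully open), so that 0 is half open. A call has 1 to 20 rows; each row shifts and turns the commanded pose from where the row before left it; what a row does not reach is not made up. A row lasts 1/12 s, in which the tool goes at most 41.7 mm and 7.16 degrees, less where a joint would pass 70% of its speed; a pose out of reach is approached as far as the arm can. A call with a number of a shift or a turn outside -1 to 1 is refused whole. A call with a gripper value outside its range is refused whole. The fingers move at their own pace and stop on an object; the grip force is fixed at half the most. Time passes only in rows, so rows that do not move let the fingers close. It gives the time, the measured TCP pose, the force, the opening and the grip force at its end, in the units of the state.
- env.state(): the state, without advancing time (a new reading comes with each control period).
- read_camera(name): name is "side" or "top"; returns a dict with "image" (420x560x3 uint8, red, green, blue), "fx", "fy", "cx", "cy" (pixels), "rvec" (rotation vector, rad) and "tvec" (3), from world to camera coordinates, as OpenCV has them. Camera axes: x right, y down, z forward; pixel columns grow to the right and rows downward; lengths in mm; the calibration is good to about 2 mm. A picture is of the moment at which its call begins. There is no depth.
- env.job_done(): hands the job in; it is judged then, once.
Trained networks look in a picture, given as the dict that the camera call returned (one of the last four; its "shot" number tells which), for a name from the list of things; names that differ only in an ending like _2 or _b are one class to them, and where a whole thing is asked for, a point or a joint stands for the part that bears it (a point fixed in the world has none). Each returns a list of dicts, best first, with "confidence" (0 to 1); they miss things now and then, are a little off and sometimes report something else, mostly with a low value. They report only what shows in the picture. A call takes as long as a camera call. They do not tell look-alikes from the thing itself.
- search_frame(thing, picture): "at" ([column, row] in pixels, amid what is visible of it).
- cut_out(thing, picture): "region" (420x560 bool, what is visible of it) and "at" ([column, row] in pixels, amid what is visible of it).
The state is a dict: "t": time; "joints": joint angles; "qvel": joint speeds; "tau": joint torques, N m; "eef_pos": TCP position; "tcp_rot": TCP orientation; "ft_force": force on the tool from outside, world axes, zero at the start; "moment": the same for the moment, N m; "opening": opening from 0.0 (shut) to 1.0 (fully open); "grip_force": force on a finger pad.
Only numpy, scipy, OpenCV 4.12 (cv2) and the standard library are available. Lean on these libraries where they do the work, as an engineer would, in place of code of your own. Each camera call takes 0.05 s, during which the arm holds its last target. There are 200 camera calls.

## Task

The repaired plug-in night light stands in one of the four switched sockets on the bench: give it its short power test. With a gentle fingertip press flip the rocker switch of its own socket on, leave it on for at least two seconds, then flip it off again and draw the hand clear. Leave the other three switches, everything plugged in and the other things on the bench alone; nothing is to be gripped or unplugged.

Things in the scene. Friction and masses are not known exactly. Their poses are not given: they have to be found in the camera images.
- rail: Fixed aluminium rail, 150 x 320 mm, 8 mm thick, origin under its centre, y along the row, with low end plates. On it stand four identical grey switched-socket modules side by side, 76 mm apart; which module has which place differs from start to start. The switches are at the robot's side of the row, the sockets behind them.
- module_lamp: The module that carries the night light: a fixed box 140 mm deep (x), 73 wide (y), 45 high. Origin: centre of its underside, 8 mm above the table. x runs from the switch end (robot's side) to the socket end, y to the left along the row, z up. Socket recess centred at (34, 0) mm, rocker switch at (-42, 0) mm.
- switch_lamp (a joint): Black snap-action rocker of the night light's module, 44 mm long (module y), 28 wide, hinged across its middle 48.5 mm above the module's origin. 0 = off (right, -y end down), 0.36 rad = on (left, +y end down). Past the middle (0.18) it snaps over by itself and stays; takes 3 to 4 N near the raised end.
- switch_lamp_on (a point): Point to press to switch on: on the rocker's left (+y) face, marked with a white bar, on its centre line 15 mm from the hinge. It moves with the rocker: 5 mm above the hinge when off, level with it when on. The face is flat, 22 mm long; when off its end stands 7.7 mm above the hinge.
- switch_lamp_off (a point): Point to press to switch off: on the right (-y) face, marked with a white ring, 15 mm from the hinge; level with the hinge when off, 5 mm above it when on. The two faces meet over the hinge in a shallow V: the pressed face lies level, 2 mm above the thin bezel around the rocker and 3.5 mm above the module's top.
- night_light: The repaired plug-in night light: white rounded base plate 58 x 50 x 12 mm with a round domed diffuser, 41 mm in diameter and 28 mm high, on top. It stands loose in its socket by a round plug, 38.6 mm in diameter, 17.5 mm long. Origin: centre of the plug's underside, 28 mm above the module's underside; its top is 57.5 mm above the origin.
- module_timer: Another module of the row, like the night light's (same size, axes and origin); it carries the timer. Leave alone.
- switch_timer (a joint): Rocker of the timer's module, same kind and values; starts on (0.36) and must stay so.
- timer: A plug-in timer switch: white square base 66 x 64 mm with a round toothed dial and a socket face on top, 35 mm above the module's top. Loose in its socket, same plug as the night light; origin at the centre of the plug's underside. Leave alone.
- module_meter: Another module of the row, like the night light's (same size, axes and origin); it carries the meter. Leave alone.
- switch_meter (a joint): Rocker of the meter's module, same kind and values; starts off (0) and must stay so.
- meter: A plug-in energy meter: white box 70 x 58 mm, 32 mm high above the module, with a display and three keys on top. Loose in its socket, same plug as the night light; origin at the centre of the plug's underside. Leave alone.
- module_charger: Another module of the row, like the night light's (same size, axes and origin); it carries the charger. Leave alone.
- switch_charger (a joint): Rocker of the charger's module, same kind and values; starts on (0.36) and must stay so.
- charger: A USB charger: white block 30 x 46 mm, 42 mm high above the module, with two slots on top. Loose in its socket, same plug as the night light; origin at the centre of the plug's underside. Leave alone.
- screwdriver: Loose screwdriver, 190 mm, lying on the table near the rail; origin mid-length on the underside. Leave alone.
- wrench: Loose spanner, 140 mm, lying near the rail; origin mid-length on the underside. Leave alone.
- cleaner_can: Loose spray can, 60 mm in diameter, 170 mm tall, red cap; origin under its centre. Leave alone.
- water_bottle: Loose clear bottle, 64 mm in diameter, 190 mm tall, blue cap; origin under its centre. Leave alone.
- screw_dish: Loose steel dish, 76 mm in diameter, 24 mm high; origin under its centre. Leave alone.
- bit_case: Loose red bit case, 85 x 120 mm, 22 mm high with its clear lid standing open to 80 mm; origin under its centre. Leave alone.
- red_vacuum: Loose red hand vacuum, about 220 x 62 mm, 100 mm high; origin under its centre. Leave alone.
Not all that is in view belongs to the job. What is shaped like the night_light but black or turquoise is not meant.

How it is judged:
By the outcome, as a careful person would: the job done as asked, in the order asked, and still so for the second after the job is handed in, with the robot touching nothing.
It also fails if it takes over 35 s, if anything falls off the work surface, if the arm or the gripper's body presses on something with over 40 N, if the wrist force passes 120 N, or if a joint passes its speed limit or range.

## Working session

There is one attempt and no reset: what is moved stays moved. The work goes in short steps, Python scripts to look and compute and a tool call to move; the robot and the scene stay as the last step left them, time stands still between calls to the robot, and variables do not carry over. Pictures are saved under pics/ and viewed, at most 10 in all, crops included, and the job is handed in when it is done.

Besides the shell and the picture viewer there is one more tool, called after "Emit:" by a JSON object that holds its "op" and its "data", one argument or row to a line. move_arm: Moves the arm, as the interface text tells. Its arguments: {"type":"object","properties":{"commands":{"type":"array","items":{"type":"array"}}},"required":["commands"]}

```bash
mkdir -p pics; cat > h.py <<'E'
from cell import env, read_camera, search_frame, cut_out
import numpy as np, cv2
def ray(p,uv):
    R=cv2.Rodrigues(np.array(p["rvec"],float))[0]; t=np.array(p["tvec"],float).ravel()
    d=R.T@np.array([(uv[0]-p["cx"])/p["fx"],(uv[1]-p["cy"])/p["fy"],1]); return -R.T@t,d
def atz(p,uv,z):
    o,d=ray(p,uv); return o+d*(z-o[2])/d[2]
def proj(p,X):
    K=np.array([[p["fx"],0,p["cx"]],[0,p["fy"],p["cy"]],[0,0,1]],float)
    return cv2.projectPoints(np.array(X,float).reshape(-1,1,3),np.array(p["rvec"],float),np.array(p["tvec"],float),K,None)[0].reshape(-1,2)
def save(n,im): cv2.imwrite("pics/"+n,np.ascontiguousarray(im[:,:,::-1]))
E
python3 - <<'E'
from h import *
a=read_camera("top");b=read_camera("side")
save("top.png",a["image"]);save("side.png",b["image"])
for n in ["night_light","switch_lamp","switch_lamp_on","switch_lamp_off","module_lamp","timer","meter","charger","rail"]:
  for p,l,z in((a,"top",{"night_light":80}.get(n,56)),(b,"side",{"night_light":80}.get(n,56))):
    print(n,l,[(np.round(r["at"]),round(r["confidence"],2),np.round(atz(p,r["at"],z)[:2])) for r in search_frame(n,p)[:5]])
E
```

```text
night_light top [(array([312., 186.]), 0.8, array([637., -42.])), (array([352., 264.]), 0.61, array([ 402., -157.])), (array([338., 137.]), 0.54, array([ 795., -119.])), (array([317., 204.]), 0.35, array([582., -55.]))]
night_light side [(array([292., 178.]), 0.78, array([630., -42.])), (array([267., 160.]), 0.76, array([740., -59.])), (array([385., 210.]), 0.65, array([372., -97.])), (array([330., 176.]), 0.26, array([ 562., -122.]))]
switch_lamp top []
switch_lamp side [(array([316., 192.]), 0.42, array([562., -64.]))]
switch_lamp_on top [(array([268., 219.]), 0.69, array([537.,  89.])), (array([319., 215.]), 0.67, array([554., -64.])), (array([314., 188.]), 0.55, array([638., -49.]))]
switch_lamp_on side [(array([313., 193.]), 0.4, array([563., -54.]))]
switch_lamp_off top [(array([316., 204.]), 0.74, array([588., -54.])), (array([316., 211.]), 0.56, array([564., -55.]))]
switch_lamp_off side [(array([314., 194.]), 0.51, array([558., -52.]))]
module_lamp top [(array([315., 203.]), 0.79, array([591., -53.]))]
module_lamp side [(array([316., 194.]), 0.8, array([556., -55.])), (array
[... 192 characters left out ...]
198.]), 0.67, array([603., 105.])), (array([294., 219.]), 0.55, array([540.,  11.]))]
meter side [(array([261., 212.]), 0.83, array([603., 102.])), (array([317., 194.]), 0.62, array([553., -59.])), (array([265., 239.]), 0.3, array([523., 167.])), (array([304., 205.]), 0.17, array([547.,   2.]))]
charger top [(array([337., 183.]), 0.68, array([ 655., -119.])), (array([312., 187.]), 0.45, array([640., -42.]))]
charger side [(array([300., 168.]), 0.66, array([ 671., -122.])), (array([327., 180.]), 0.22, array([ 577., -130.]))]
rail top [(array([252., 209.]), 0.88, array([568., 140.])), (array([315., 204.]), 0.59, array([588., -51.]))]
rail side [(array([269., 242.]), 0.75, array([511., 166.]))]
```

View pics/top.png

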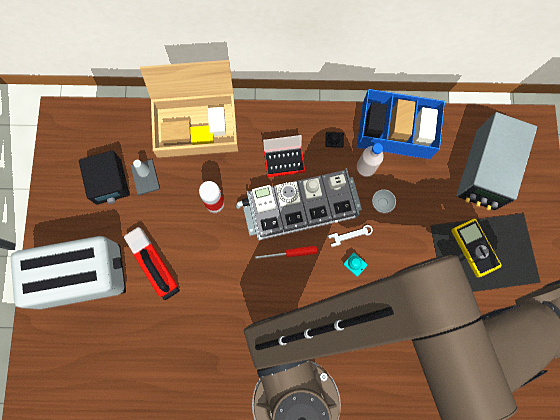

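View pics/side.png

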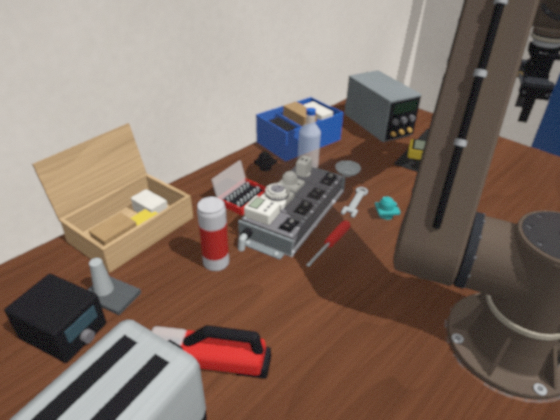

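The first top view shows the four-module row around (300,203). Lookalikes of the night light are the white one in the third module at (312,186), a black one on the table at (335,138) and a turquoise one at (355,264). I choose the white one and will check it in a crop.

```bash
cat > fit.py <<'E'
from h import *
from scipy.optimize import least_squares
a=read_camera("top");b=read_camera("side")
def blobs(p,c,r,g):
    # dark rocker blobs near predicted positions
    gray=p["image"].max(2); m=(gray<g).astype(np.uint8)
    n,l,s,ce=cv2.connectedComponentsWithStats(m)
    return [(ce[i],s[i,4]) for i in range(1,n) if 25<s[i,4]<400 and abs(ce[i]-c).max()<r]
for p,c,r,g in((a,np.array([305,213]),60,45),(b,np.array([310,205]),50,45)):
    print([(np.round(q,1),int(s),np.round(atz(p,q,57)[:2])) for q,s in blobs(p,c,r,g)])
A=cv2.resize(a["image"][160:250,235:365],None,fx=6,fy=6,interpolation=cv2.INTER_CUBIC);save("cropA.png",A)
B=cv2.resize(b["image"][155:255,230:355],None,fx=6,fy=6,interpolation=cv2.INTER_CUBIC);save("cropB.png",B)
E
python3 fit.py
```

```text
[(array([282.6, 154.1]), 134, array([744.,  49.])), (array([291.1, 164.4]), 40, array([711.,  22.])), (array([277.1, 167.1]), 46, array([702.,  66.])), (array([300.2, 166.3]), 30, array([705.,  -6.])), (array([341.8, 206.6]), 145, array([ 580., -133.])), (array([317.5, 212.2]), 138, array([561., -59.])), (array([293.4, 218. ]), 146, array([542.,  14.])), (array([264.5, 224.6]), 43, array([520., 101.])), (array([274. , 222.5]), 41, array([527.,  72.]))]
[(array([264.6, 161.7]), 223, array([765., -74.])), (array([302.7, 208.7]), 48, array([538.,  18.])), (array([286.8, 227.5]), 35, array([516., 101.]))]
```

View pics/cropA.png

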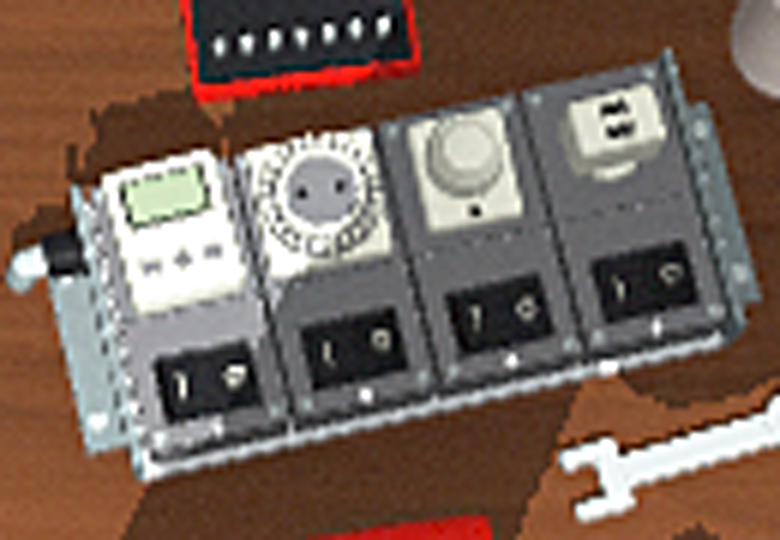

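View pics/cropB.png

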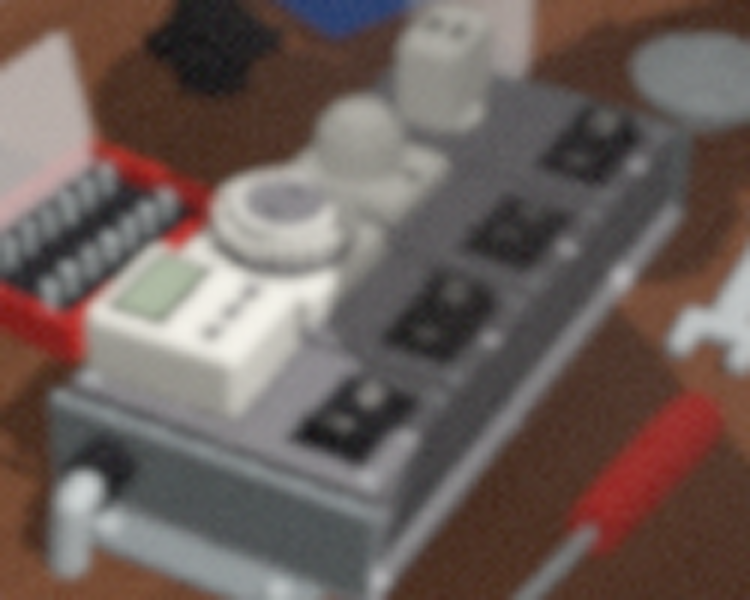

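The crops confirm it. The white domed night light is in the third module, and its rocker is at top pixel (318,212). The bar (on) is at (314,213) and the ring (off) at (322.5,211.3), with bars on the left for all modules.

```bash
python3 - <<'E'
from h import *
from scipy.optimize import least_squares
from scipy.spatial.transform import Rotation as Ro
a=read_camera("top");b=read_camera("side")
A=np.array([[160+420*0,0]]) 
cA=[(207,381),(354,348),(500,313),(645,283)]; cB=[(357,414),(442,316),(520,232),(592,142)]
ua=np.array(cA)/6+[235,160]-.4; ub=np.array(cB)/6+[230,155]-.4
def pts(v): 
    y=np.array([-np.sin(v[2]),np.cos(v[2])]); return np.array([[*(v[:2]+y*76*k),58] for k in(2,1,0,-1)])
for nm,f in(("top",lambda v:(proj(a,pts(v))-ua).ravel()),("side",lambda v:(proj(b,pts(v))-ub).ravel()),("both",lambda v:np.r_[(proj(a,pts(v))-ua).ravel(),(proj(b,pts(v))-ub).ravel()])):
    s=least_squares(f,[561,-59,.25]);print(nm,np.round(s.x,3),np.round(s.fun,1))
v=s.x;y=np.array([-np.sin(v[2]),np.cos(v[2])])
print("on",v[:2]+15*y,"off",v[:2]-15*y)
st=env.state();R=Ro.from_euler("xyz",st["tcp_rot"]).as_matrix();print(st["t"],st["eef_pos"],st["tcp_rot"],np.round(R,2).tolist(),st["ft_force"])
E
```

```text
top [ 5.61603e+02 -6.03250e+01  2.43000e-01] [-0.  -0.  -0.  -0.1 -0.   0.3  0.1 -0.2]
side [ 5.57818e+02 -5.99000e+01  2.46000e-01] [-0.   0.2  0.   0.1  0.  -0.8 -0.   0.5]
both [ 5.59823e+02 -6.05970e+01  2.46000e-01] [ 0.1  0.7  0.1  0.6  0.1  0.9  0.2  0.3 -0.5 -0.4 -0.4 -0.3 -0.4 -1.2
 -0.4  0.2]
on [556.17572652 -46.0468576 ] off [563.47071852 -75.14639525]
1.2 [ 264.99116927 -566.0418411   404.75928854] [3.14152061e+00 1.96317464e-05 4.37809551e-01] [[0.91, 0.42, 0.0], [0.42, -0.91, -0.0], [-0.0, 0.0, -1.0]] [ 0.05159124 -0.14372754  0.27117073]
```

Emit:
{"op": "move_arm", "data": {
  "commands": [
    [[0.484, 0.87, 0], -0.12, -1],
    [[0.484, 0.87, 0], -0.12, -1],
    [[0.484, 0.87, 0], -0.12, -1],
    [[0.484, 0.87, 0], -0.12, -1],
    [[0.484, 0.87, 0], -0.12, -1],
    [[0.484, 0.87, 0], -0.12, -1],
    [[0.484, 0.87, 0], -0.12, -1],
    [[0.484, 0.87, 0], -0.12, -1],
    [[0.484, 0.87, 0], -0.12, -1],
    [[0.484, 0.87, 0], -0.12, -1],
    [[0.484, 0.87, 0], -0.12, -1],
    [[0.484, 0.87, 0], -0.12, -1],
    [[0.484, 0.87, 0], -0.12, -1],
    [[0.484, 0.87, 0], -0.12, -1],
    [[0.484, 0.87, 0], -0.12, -1],
    [[0.484, 0.87, 0], -0.12, -1],
    [[0.484, 0.87, 0], -0.12, -1],
    [[0.484, 0.87, 0], -0.12, -1],
    [[0.484, 0.87, 0], -0.12, -1],
    [[0.484, 0.87, 0], -0.12, -1]
  ]
}}

```text
t: 2.87
eef_pos: [555.9, -42.6, 404.9]
tcp_rot: [3.141, -0.0, 0.245]
ft_force: [-0.1, -0.5, 1.1]
opening: 0.005
grip_force: 0.0
```

Emit:
{"op": "move_arm", "data": {
  "commands": [
    [[0, 0, -0.69], 0, -1],
    [[0, 0, -0.69], 0, -1],
    [[0, 0, -0.69], 0, -1],
    [[0, 0, -0.69], 0, -1],
    [[0, 0, -0.69], 0, -1],
    [[0, 0, -0.69], 0, -1],
    [[0, 0, -0.6], 0, -1],
    [[0, 0, 0], 0, -1],
    [[0, 0, 0], 0, -1],
    [[0, 0, 0], 0, -1]
  ]
}}

```text
t: 3.7
eef_pos: [555.7, -44.1, 263.5]
tcp_rot: [3.141, -0.001, 0.246]
ft_force: [0.2, 0.1, 0.7]
opening: 0.003
grip_force: 0.0
```

```bash
python3 - <<'E'
from h import *
a=read_camera("top");b=read_camera("side")
A=cv2.resize(a["image"][160:250,255:365],(480,393),interpolation=cv2.INTER_CUBIC)
B=cv2.resize(b["image"][150:240,270:343],(319,393),interpolation=cv2.INTER_CUBIC)
save("hov.png",np.hstack([A,B]));print(env.state()["eef_pos"])
E
```

```text
[555.60685428 -44.07231617 263.80720723]
```

View pics/hov.png

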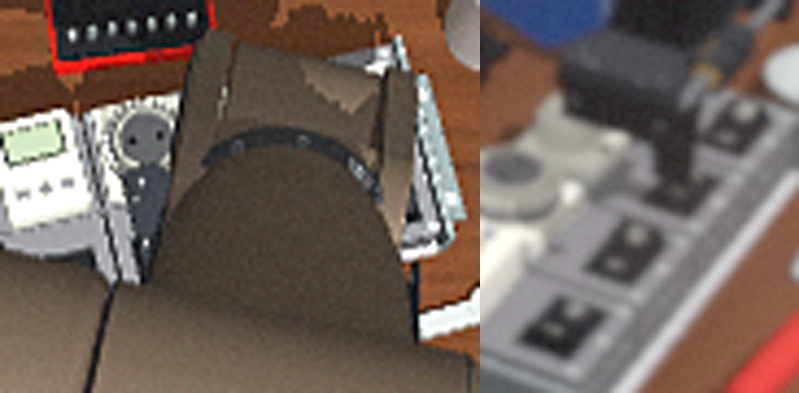

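The side crop (right half) shows the closed fingertips just above the lamp rocker; the arm hides it from the top camera. I'll press slowly.

Emit:
{"op": "move_arm", "data": {
  "commands": [
    [[0, 0, -0.1], 0, -1],
    [[0, 0, -0.1], 0, -1],
    [[0, 0, -0.1], 0, -1],
    [[0, 0, -0.05], 0, -1],
    [[0, 0, -0.05], 0, -1],
    [[0, 0, 0], 0, -1],
    [[0, 0, 0], 0, -1]
  ]
}}

```text
t: 4.38
eef_pos: [555.4, -44.1, 250.4]
tcp_rot: [-3.142, 0.0, 0.246]
ft_force: [0.3, -0.0, -0.4]
opening: 0.006
grip_force: 0.0
```

Emit:
{"op": "move_arm", "data": {
  "commands": [
    [[0, 0, -0.05], 0, -1],
    [[0, 0, 0], 0, -1]
  ]
}}

```text
t: 4.55
eef_pos: [555.4, -44.1, 248.9]
tcp_rot: [3.142, 0.0, 0.246]
ft_force: [0.8, -0.3, -0.1]
opening: 0.004
grip_force: 0.0
```

Emit:
{"op": "move_arm", "data": {
  "commands": [
    [[0, 0, -0.04], 0, -1],
    [[0, 0, 0], 0, -1]
  ]
}}

```text
t: 4.72
eef_pos: [555.4, -44.1, 247.7]
tcp_rot: [-3.142, 0.0, 0.246]
ft_force: [-1.0, -0.1, 0.5]
opening: 0.006
grip_force: 0.0
```

Emit:
{"op": "move_arm", "data": {
  "commands": [
    [[0, 0, 0.4], 0, -1],
    [[0, 0, 0.8], 0, -1],
    [[0, 0, 0.8], 0, -1],
    [[0, 0, 0], 0, -1]
  ]
}}

```text
t: 5.05
eef_pos: [556.0, -44.1, 311.6]
tcp_rot: [3.139, -0.005, 0.246]
ft_force: [0.4, -0.3, 1.3]
opening: 0.002
grip_force: 0.0
```

```bash
python3 - <<'E'
from h import *
b=read_camera("side")
B=cv2.resize(b["image"][165:225,285:345],(600,600),interpolation=cv2.INTER_CUBIC)
save("on.png",B);print(env.state()["eef_pos"],env.state()["t"])
E
```

```text
[555.61085914 -44.07668282 309.83081998] 5.1
```

View pics/on.png

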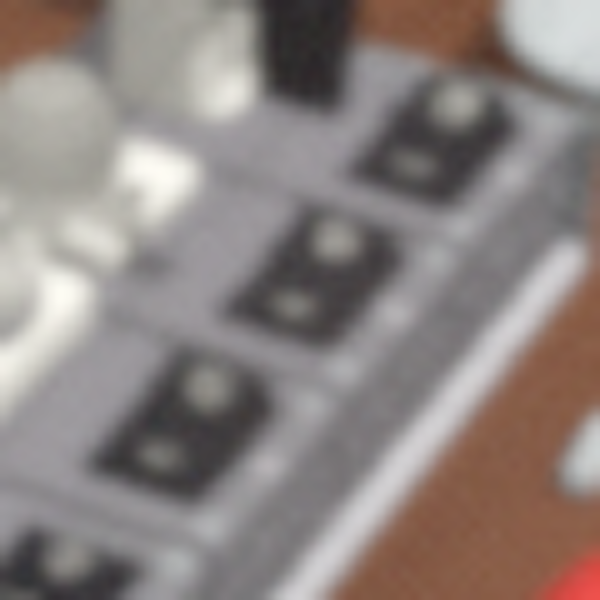

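The lamp rocker at crop (310,280) now looks like the two neighbouring rockers that are on, with the ring end raised. So it is on. I'll wait while moving above the ring side.

Emit:
{"op": "move_arm", "data": {
  "commands": [
    [[0.1, -0.4, 0], 0, -1],
    [[0.1, -0.4, 0], 0, -1],
    [[0.077, -0.3, 0], 0, -1],
    [[0, 0, 0], 0, -1],
    [[0, 0, 0], 0, -1],
    [[0, 0, 0], 0, -1],
    [[0, 0, 0], 0, -1],
    [[0, 0, 0], 0, -1],
    [[0, 0, 0], 0, -1],
    [[0, 0, 0], 0, -1],
    [[0, 0, 0], 0, -1],
    [[0, 0, 0], 0, -1],
    [[0, 0, 0], 0, -1],
    [[0, 0, 0], 0, -1],
    [[0, 0, 0], 0, -1],
    [[0, 0, 0], 0, -1],
    [[0, 0, 0], 0, -1],
    [[0, 0, 0], 0, -1],
    [[0, 0, 0], 0, -1],
    [[0, 0, 0], 0, -1]
  ]
}}

```text
t: 6.77
eef_pos: [563.7, -77.1, 307.8]
tcp_rot: [3.142, 0.0, 0.246]
ft_force: [0.4, 0.6, 0.8]
opening: 0.005
grip_force: 0.0
```

Emit:
{"op": "move_arm", "data": {
  "commands": [
    [[0, 0, 0], 0, -1],
    [[0, 0, 0], 0, -1],
    [[0, 0, 0], 0, -1],
    [[0, 0, 0], 0, -1],
    [[0, 0, 0], 0, -1],
    [[0, 0, 0], 0, -1],
    [[0, 0, -0.5], 0, -1],
    [[0, 0, -0.5], 0, -1],
    [[0, 0, -0.5], 0, -1],
    [[0, 0, 0], 0, -1],
    [[0, 0, 0], 0, -1]
  ]
}}

```text
t: 7.68
eef_pos: [563.7, -77.1, 262.6]
tcp_rot: [-3.141, 0.001, 0.246]
ft_force: [0.3, -0.4, -0.4]
opening: 0.008
grip_force: 0.0
```

Down 15 mm to the same depth as before (about 247.6).

Emit:
{"op": "move_arm", "data": {
  "commands": [
    [[0, 0, -0.1], 0, -1],
    [[0, 0, -0.1], 0, -1],
    [[0, 0, -0.1], 0, -1],
    [[0, 0, -0.05], 0, -1],
    [[0, 0, -0.05], 0, -1],
    [[0, 0, -0.05], 0, -1],
    [[0, 0, -0.05], 0, -1],
    [[0, 0, 0], 0, -1],
    [[0, 0, 0], 0, -1]
  ]
}}

```text
t: 8.43
eef_pos: [563.7, -77.0, 247.7]
tcp_rot: [-3.141, 0.0, 0.246]
ft_force: [0.8, -0.2, -0.0]
opening: 0.005
grip_force: 0.0
```

Emit:
{"op": "move_arm", "data": {
  "commands": [
    [[0, 0, 0.4], 0, -1],
    [[0, 0, 0.8], 0, -1],
    [[0, 0, 1], 0, -1],
    [[0, 0, 1], 0, -1],
    [[0, 0, 1], 0, -1],
    [[0, 0, 0], 0, -1],
    [[0, 0, 0], 0, -1],
    [[0, 0, 0], 0, -1]
  ]
}}

```text
t: 9.1
eef_pos: [563.4, -77.0, 373.4]
tcp_rot: [-3.141, 0.001, 0.246]
ft_force: [-0.5, -0.4, -0.2]
opening: 0.006
grip_force: 0.0
```

```bash
python3 - <<'E'
from h import *
b=read_camera("side")
B=cv2.resize(b["image"][165:225,285:345],(600,600),interpolation=cv2.INTER_CUBIC)
save("off.png",B);s=env.state();print(s["eef_pos"],s["t"],s["ft_force"])
E
```

```text
[563.4712061  -76.98261404 372.85726202] 9.15 [-0.31849861  0.02223905 -0.46349272]
```

View pics/off.png

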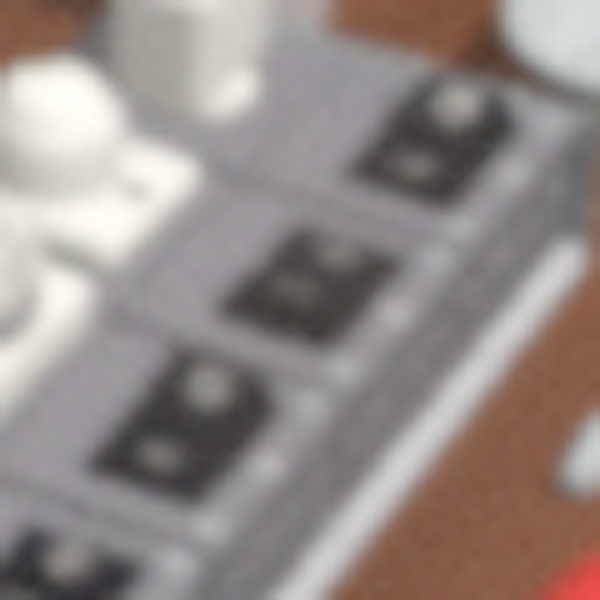

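The lamp rocker at crop (310,285) is back to its flat off look. The timer and charger rockers are unchanged and still on.

Emit:
{"op": "move_arm", "data": {
  "commands": [
    [[0, -0.6, 0.5], 0, -1],
    [[0, -0.8, 0.5], 0, -1],
    [[0, -0.8, 0], 0, -1],
    [[0, -0.8, 0], 0, -1],
    [[0, -0.8, 0], 0, -1],
    [[0, -0.8, 0], 0, -1],
    [[0, -0.6, 0], 0, -1],
    [[0, 0, 0], 0, -1],
    [[0, 0, 0], 0, -1],
    [[0, 0, 0], 0, -1]
  ]
}}

```text
t: 9.98
eef_pos: [563.7, -232.6, 402.8]
tcp_rot: [-3.14, 0.001, 0.246]
ft_force: [-0.7, 1.0, 0.0]
opening: 0.004
grip_force: 0.0
```

```bash
python3 -c "
from h import *
print(env.state()['t'],env.state()['eef_pos']);print(env.job_done())"
```

```text
9.9833 [ 563.69047884 -232.55283357  402.84382492]
the job is handed in; nothing more can be done
None
```

I pressed the night light's own switch on, left it on for about 3 seconds, pressed it off again and drew the hand clear. The job is handed in at 10 s on the robot's clock; no verdict came back, but in the side-camera view the rocker flipped on and then off, and the timer and charger switches stayed on.

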